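# Hold a switch cover flush on a tilted pod

### The job

Pick up the loose cover with the red switch handle, lean it to the slope of the open switch pod and press it gently home, lip inside the opening, so that it sits flush and presses evenly on the upper and the lower half of the gasket. Do not force it, do not shift the pod in its bracket, and leave the other things on the bench alone. Finish while still gripping the cover and holding it pressed flush on the pod, ready for someone to drive its screws.

Things in the scene. Friction and masses are not known exactly. Their poses are not given: they have to be found in the camera images.
- cover: Loose light grey cover, 120 (x) by 90 mm (y), 0.14 to 0.28 kg, lying flat, handle up. Origin: centre of its underside (foot of the lip); z towards the handle. Going up: lip 0-6 mm (a frame 104 x 74 mm outside), plate 6-12 mm (120 x 90), yellow disc 62 mm across 12-17 mm, red handle 17-46 mm: a fixed bar 46 mm long (along x), 14 mm thick (along y); grip it across its thickness.
- cover_grip (a point): Point inside the cover's red handle, on its axis, 36 mm above the cover's origin (10 mm below the handle's top, 19 mm above the disc); axes as the cover's.
- cover_seat (a point): Centre of the underside of the cover's plate, where it lands on the gasket: 6 mm above the cover's origin; axes as the cover's. With the cover home, cover_seat lies at pod_mouth, or below by what the gasket yields, and their z axes agree; it fits either way round (half a turn about z). The lip has 3 mm of play on every side.
- pod_mouth (a point): Centre of the pod's open mouth, in the plane of the unpressed gasket's top. z: out, square to the sloped face; x: up the slope, away from the robot; y: across it. Opening 110 (x) by 80 mm (y), in a 5 mm rim with the gasket on it (outside 120 x 90 mm); clear inside for 27 mm below the mouth. The face leans 12 to 30 degrees from level, roughly towards the robot, and differs each time.
- bracket: Steel U bracket on a plywood board (170 x 160 x 18 mm) fixed to the bench; origin: centre of the board's underside, yaw as the pod's. Arms beside the pod, 106 mm over their outsides, 128 mm high; star knobs reach 69 mm either side. The dark grey pod (66 mm deep) is clamped in it by friction: it turns about a level axis 112 mm above the bench, 36 mm behind the mouth, if pushed with over 4 N m.
- gasket_upper: Upper half of the black rubber gasket on the pod's rim. It bears along its 90 mm long upper edge strip (x 55 to 60 mm in the pod_mouth frame) and is soft: it yields 1 mm per 4 N, 2.5 mm at most. Its origin lies on the pod's tilt axis, 36 mm behind the mouth, and sinks with the rubber; axes as pod_mouth.
- gasket_lower: Lower half of the gasket: the same on the low side, bearing along its lower edge strip (x -55 to -60 mm). Origin and axes as gasket_upper.
- battery_pack: Bystander: green and black power-tool battery, 115 x 75 x 70 mm high. Origin: centre of its underside.
- tape_roll: Bystander: white paper roll standing on end, 110 mm across, 100 mm high, at the far side. Origin: centre of its underside.
- screwdriver: Bystander: red-handled screwdriver lying flat. Origin: centre of its underside.
- screw_dish: Bystander: small round steel dish, 84 mm across, 22 mm high, holding the cover's four screws. Origin: centre of its underside.
- spray_can: Bystander: blue spray can standing, 66 mm across, 190 mm high, at the far side. Origin: centre of its underside.
- torch: Bystander: black torch lying down, 180 mm long, 42 mm high. Origin: centre of its underside.
- crimper: Bystander: red-handled crimping pliers lying flat, 16 mm high. Origin: centre of its underside.
- multimeter: Bystander: yellow multimeter lying on its back, 150 x 75 x 45 mm high. Origin: centre of its underside.
Not all that is in view belongs to the job. There is more than one size of the bracket; the one meant has the size given above.

How it is judged:
On the way:
1. the cover is lifted clear of the bench in the gripper (height (world z) of cover above 0.04 m and contact force between the fingers and cover above 1 N), for 0.2 s.
At the end, for the whole second after the job is handed in: Cover plate down on the gasket (1 mm above to 3 mm below its free top) within 0.035 rad, centred within 5 mm and square within 0.12 rad (either way round), pressing with 3 to 30 N and 0.8 N or more on each gasket half, at rest, held by the fingers (over 2 N) (angle between the z axis of cover and the z axis of pod_mouth, either way round below 0.035 rad and angle between the x axis of cover and the x axis of pod_mouth, either way round below 0.12 rad and z of cover_seat in the frame of pod_mouth between -0.003 and 0.001 m and x of cover_seat in the frame of pod_mouth between -0.005 and 0.005 m and y of cover_seat in the frame of pod_mouth between -0.005 and 0.005 m and contact force between cover and gasket_upper above 0.8 N and contact force between cover and gasket_lower above 0.8 N and contact force between cover and bracket between 3 and 30 N and contact force between the fingers and cover above 2 N and linear speed of cover below 0.01 m/s); the arm keeps its last pose, push and grip.
It fails at once if another thing on the bench is disturbed (moved by more than 20 mm) (distance of any of battery_pack, tape_roll, screwdriver, screw_dish, spray_can, torch, crimper, multimeter from where it was at the start of the episode above 0.02 m).
It fails at once if the cover is forced against the pod (more than 45 N) (contact force between cover and bracket above 45 N).
It fails at once if the pod is shifted in its bracket (its mouth moves by more than 4 mm) (distance of pod_mouth from where it was at the start of the episode above 0.004 m).
It also fails if it takes over 48 s, if anything falls off the work surface, if the arm or the gripper's body presses on something with over 40 N, if the wrist force passes 120 N, or if a joint passes its speed limit or range.

### The arm

A 6-joint arm with a two-finger parallel gripper is mounted at the origin on the work surface. World frame = base frame: x ahead of the robot, y to its left, z up, the work surface at z = 0. Lengths are in m, angles in rad, forces in N, time in s.
With the tool pointing down it reaches from about 0.225 to 0.875 m from the base axis. Payload 3.4 kg.
Tool frame: the origin (TCP) lies at the very end of the fingers, on their centre line; the grasp point (between the pads) lies 19 mm behind it (grip_depth is the distance from the TCP to the grasp point, in m); x points along the fingers, z is the direction in which the jaws open and shut, and the axes are right-handed (so a half turn about x gives the same grasp; the last joint's range is limited). The gripper opens to 85 mm and grips with 20 to 120 N. Pads are 22 mm wide; open, the fingers measure 114 mm over their backs; the gripper's body (76 mm by 85 mm) begins 54 mm behind the grasp point. The pads swing forward as they close: fully open they stand 13 mm farther back than shut.
Start: joints at [-1.306, 0.276, 1.505, -0, 1.361, -0.121], TCP at [0.216, -0.533, 0.231] pointing down, gripper open.
Joint ranges: [-2.89, 2.89], [-0.75, 2.08], [0.22, 2.7], [-1.18, 4.32], [0.11, 2.71], [-2.7, 2.7]. Speed limits (rad/s): [2.57, 2.57, 3.14, 3.14, 3.14, 3.14].

### API

Orientations are given as a unit quaternion [w, x, y, z].
In Python, from rig import get_state, get_image, sign_off, grip_depth gives the robot as it stands. The module is installed in compiled form; this text tells all that it offers.
- The arm moves only by the tool arm_command, never from a script. Its argument "series" is a list of rows, each an object with "dp": the shift along the tool's x, y, z scaled (see below), a list of three; "angular": the turn, a rotation vector about the tool's x, y, z scaled (see below), a list of three; "gripper": the finger opening in mm, from 0 to 85.4. A call has exactly 8 rows; each row shifts and turns the pose as measured when the row begins, along the tool's axes as they then stand; what a row does not reach is not made up. The controller multiplies each number of a shift by 0.12 m and each number of a turn by 90 degrees. A row lasts 1/8 s, in which the tool goes at most 62.5 mm and 10.7 degrees, less where a joint would pass 70% of its speed; a pose out of reach is approached as far as the arm can. A call with a number of a shift or a turn outside -1 to 1 is refused whole. A call with a gripper value outside its range is refused whole. The fingers move at their own pace and stop on an object; "grip_force" is the grip in N (left out, the last holds). Time passes only in rows, so rows that do not move let the fingers close, or fill a call up. It gives the time, the measured TCP pose, the force and the opening at its end, in the units of the state.
- get_state(): the state, without advancing time (a new reading comes with each control period).
- get_image(name): name is "scene" or "side" or "wrist"; returns a dict with "image" (384x512x3 uint8, blue, green, red), "depth" (384x512 float32, m along the optical axis (not along the pixel's ray), 0 where there is no reading), "mtx" (3x3 intrinsics, pixels), "view" (4x4, takes a point from world to camera coordinates); the wrist camera has in their place "mount" (4x4, takes a point from camera to tool coordinates, whose origin is the TCP and whose axes are the tool frame's). Camera axes: x right, y up, looking along -z (the intrinsics and any distortion apply to the point x, -y, -z); pixel columns grow to the right and rows downward; lengths in m; the calibration is good to about 2 mm. A picture is of the moment at which its call begins: read the wrist's pose just before it.
- sign_off(): hands the job in, once; it reports no verdict.
The state is a dict: "clock": time; "qpos": joint angles; "qd": joint speeds; "effort": joint torques, N m; "position": TCP position; "ee_rot": TCP orientation; "contact_force": force on the tool from outside, world axes, zero at the start; "moment": the same for the moment, N m; "width": finger opening in m.
Only numpy, scipy, OpenCV 4.12 (cv2) and the standard library are available. Lean on these libraries where they do the work, as an engineer would, in place of code of your own. Each camera call takes 0.05 s, during which the arm holds its last target. There are 200 camera calls.

## Working session

There is one attempt and no reset: what is moved stays moved. The work goes in short steps, Python scripts to look and compute and a tool call to move; the robot and the scene stay as the last step left them, time stands still between calls to the robot, and variables do not carry over. Pictures are saved under pics/ and viewed, about 8 in all and at most 12, crops included, and the job is handed in when it is done.

Besides the shell and the picture viewer there is one more tool, called after "Request:" in YAML: its name, and indented under it one key for each argument. arm_command: Moves the arm, as the interface text tells. Its arguments: {"type":"object","properties":{"series":{"type":"array","items":{"type":"object","properties":{"dp":{"type":"array","items":{"type":"number"}},"angular":{"type":"array","items":{"type":"number"}},"gripper":{"type":"number"}}}},"grip_force":{"type":"number"}},"required":["series"]}

```bash
mkdir -p pics; cat > h.py <<'E'
import numpy as np, cv2
from rig import get_state, get_image, sign_off, grip_depth
from scipy.spatial.transform import Rotation as R
def rot(q): return R.from_quat([q[1],q[2],q[3],q[0]])
def toolT():
    s=get_state(); T=np.eye(4); T[:3,:3]=rot(s["ee_rot"]).as_matrix(); T[:3,3]=s["position"]; return T
def grab(n):
    T=toolT(); d=get_image(n)
    C=T@np.array(d["mount"]) if n=="wrist" else np.linalg.inv(d["view"])
    return d,C   # C: cam->world
def cloud(d,C):
    z=d["depth"]; K=np.array(d["mtx"]); v,u=np.mgrid[:z.shape[0],:z.shape[1]]
    P=np.stack([(u-K[0,2])/K[0,0]*z,-(v-K[1,2])/K[1,1]*z,-z],-1)
    W=P@C[:3,:3].T+C[:3,3]; W[z<=0]=np.nan; return W
E
python3 - <<'E'
from h import *
print(get_state(),grip_depth)
a=[]
for n in ("scene","side","wrist"):
    d,C=grab(n); np.savez(f"/tmp/{n}.npz",W=cloud(d,C),img=d["image"],C=C,K=d["mtx"]); print(n,[k for k in d],np.round(C,3).tolist(),d["mtx"])
    cv2.imwrite(f"pics/{n}0.png",d["image"])
E
```

```text
{'clock': 0.0, 'qpos': array([-1.30597503e+00,  2.76586413e-01,  1.50614120e+00,  8.54065328e-06,
        1.36071402e+00, -1.20985097e-01]), 'qd': array([ 0.00160035,  0.00085653, -0.00036266,  0.0010472 , -0.00012236,
        0.00046549]), 'effort': array([-1.91694409e-03, -4.16776836e+01, -2.45808291e+01, -2.07864309e-04,
        1.10605647e-02, -6.34641779e-06]), 'position': array([ 0.21624002, -0.53220906,  0.2304414 ]), 'ee_rot': array([ 0.58608749,  0.3953018 ,  0.58707215, -0.39444167]), 'contact_force': array([ 0.24558416, -0.86053715,  0.25042572]), 'moment': array([ 0.00109917, -0.01838413,  0.01108175]), 'width': 0.08572174784178437} 0.0187
scene ['image', 'depth', 'mtx', 'view'] [[0.27, -0.825, 0.497, 1.231], [0.963, 0.235, -0.132, -0.173], [-0.008, 0.514, 0.858, 1.237], [0.0, 0.0, 0.0, 1.0]] [[419.54323196   0.         257.07762318]
 [  0.         419.54323196 192.19797523]
 [  0.           0.           1.        ]]
side ['image', 'depth', 'mtx', 'view'] [[-0.975, 0.171, -0.139, 0.386], [-0.22, -0.733, 0.643, 0.983], [0.008, 0.658, 0.753, 1.258], [0.0, 0.0, 0.0, 1.0]] [[437.60283191   0.         251.79718963]
 [  0.         437.60283191 193.04828371]
 [  0.           0.           1.        ]]
wrist ['image', 'depth', 'mtx', 'mount'] [[0.377, 0.881, 0.285, 0.288], [-0.926, 0.359, 0.114, -0.503], [-0.002, -0.307, 0.952, 0.373], [0.0, 0.0, 0.0, 1.0]] [[337.0913765    0.         254.64789624]
 [  0.         337.0913765  198.91699846]
 [  0.           0.           1.        ]]
```

View pics/scene0.png

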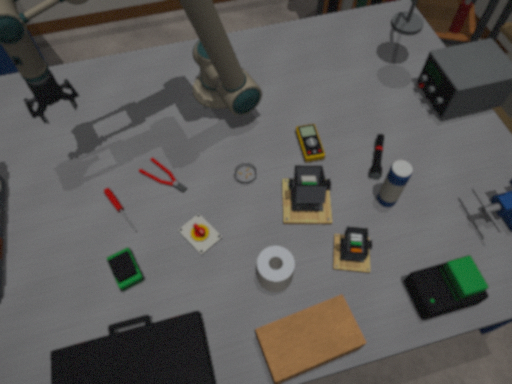

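View pics/side0.png

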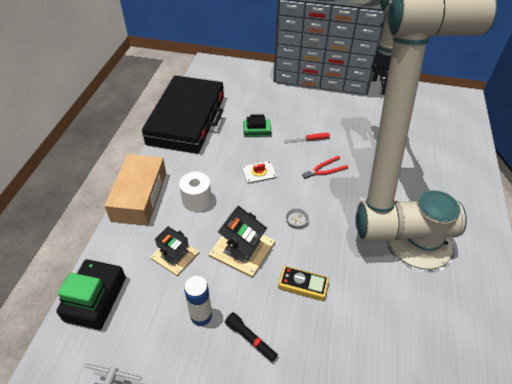

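The cover is the pale plate with yellow disc and red bar, at scene (200,233) and side (260,171). Nothing else in view looks like it: the other red things are the crimper (160,175) and the screwdriver (115,200). Candidate pods are the larger one at scene (308,195) / side (242,240) and the smaller at scene (353,250) / side (173,250). The larger should match the size given, so I'll measure both and check with a crop.

```bash
python3 - <<'E'
from h import *
D={n:np.load(f"/tmp/{n}.npz") for n in("scene","side")}
for n,pts in dict(scene=dict(cover=(200,233),pod=(308,195),small=(353,250)),side=dict(cover=(260,171),pod=(242,240),small=(173,250))).items():
    for k,(u,v) in pts.items(): print(n,k,np.round(D[n]["W"][v,u],3))
W=np.concatenate([D[n]["W"].reshape(-1,3) for n in D])
I=np.concatenate([D[n]["img"].reshape(-1,3) for n in D])
def near(n,c,r): 
    w=D[n]["W"]; return w[np.hypot(w[...,0]-c[0],w[...,1]-c[1])<r]
for n in D:
  for k,uv in dict(pod=((308,195),(242,240)),small=((353,250),(173,250))).items():
    u,v=uv[n=="side"]; c=D[n]["W"][v,u]; p=near(n,c,.13)
    b=p[(p[:,2]>.010)&(p[:,2]<.025)]
    r=cv2.minAreaRect(b[:,:2].astype(np.float32)); t=p[p[:,2]>.08]
    print(n,k,"board",np.round(r[0],3),np.round(r[1],3),r[2],"zmax",np.nanmax(p[:,2]), len(t))
  # cover rect
  u,v=((200,233),(260,171))[n=="side"]; c=D[n]["W"][v,u]; p=near(n,c,.09); b=p[(p[:,2]>.005)]
  r=cv2.minAreaRect(b[:,:2].astype(np.float32)); print(n,"cover",np.round(r[0],3),np.round(r[1],3),r[2],np.nanmax(p[:,2]))
t=[]
for n,(x,y) in dict(scene=(308,195),side=(242,240)).items():
    t.append(cv2.resize(D[n]["img"][y-40:y+40,x-45:x+45],None,fx=4.4,fy=4.4,interpolation=2))
t2=[]
for n,(x,y) in dict(scene=(200,233),side=(260,171)).items():
    t2.append(cv2.resize(D[n]["img"][y-25:y+25,x-45:x+45],None,fx=4.4,fy=4.4,interpolation=2))
cv2.imwrite("pics/crop1.png",np.vstack([np.hstack(t),np.hstack(t2)]))
E
```

```text
scene cover [ 0.635 -0.201  0.045]
scene pod [0.644 0.144 0.134]
scene small [0.831 0.226 0.08 ]
side cover [ 0.608 -0.194  0.021]
side pod [0.58  0.221 0.136]
side small [0.788 0.284 0.103]
scene pod board [0.64  0.164] [0.205 0.176] 63.55894088745117 zmax 0.17230456614101208 1228
scene small board [0.814 0.243] [0.112 0.119] 67.88957977294922 zmax 0.10841966696946037 543
scene cover [ 0.629 -0.195] [0.163 0.127] 11.68719482421875 0.05132748801035647
side pod board [0.595 0.169] [0.165 0.172] 72.94612121582031 zmax 0.17325187099375583 1282
side small board [0.775 0.257] [0.214 0.114] 15.248798370361328 zmax 0.10931166914281132 471
side cover [ 0.603 -0.193] [0.154 0.159] 52.011356353759766 0.04985371142883932
```

View pics/crop1.png

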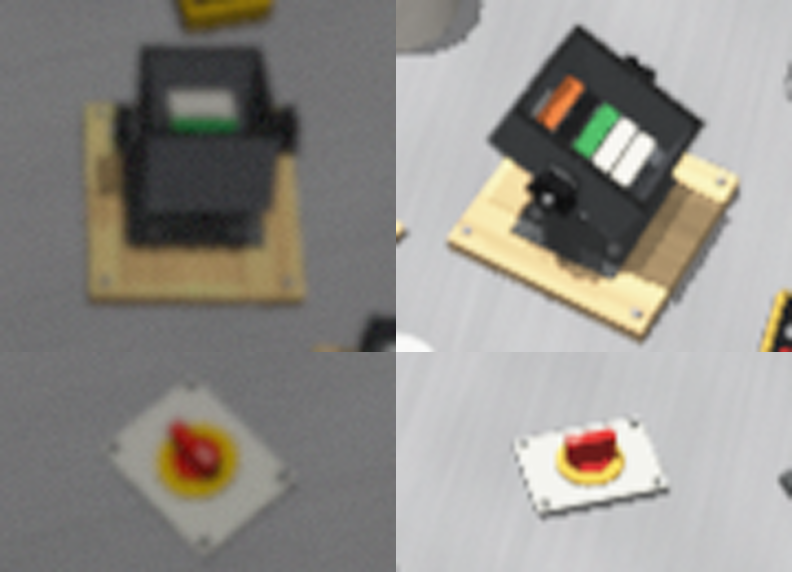

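The crop shows the white plate with four screw holes, its yellow disc and red bar. It also shows the open pod, face sloped, on a board measuring about 0.17 m, while the other board is about 0.11 m. So the larger one is the target. Next I'll go above the cover.

```bash
cat >> h.py <<'E'
def plan(p,Rt,n,grip=85):
    T=toolT(); p0=T[:3,3]; R0=R.from_matrix(T[:3,:3]); rv=(R0.inv()*Rt).as_rotvec()
    print("dist",np.round(np.linalg.norm(p-p0),4),"ang deg",np.round(np.degrees(np.linalg.norm(rv)),2))
    for k in range(n):
        Rk=R0*R.from_rotvec(rv*k/n); print(np.round(Rk.inv().apply((p-p0)/n)/.12,3).tolist(),np.round(rv/n/(np.pi/2),4).tolist())
def frame(x,z): # tool axes
    x=np.array(x,float);x/=np.linalg.norm(x);z=np.array(z,float);z-=x*(x@z);z/=np.linalg.norm(z)
    return R.from_matrix(np.stack([x,np.cross(z,x),z],1))
E
python3 - <<'E'
from h import *
D={n:np.load(f"/tmp/{n}.npz") for n in("scene","side")}
print(np.round(toolT(),3))
M=np.array(get_image("wrist")["mount"]);print(np.round(M,3))
for n in D:
    im=D[n]["img"].astype(int);W=D[n]["W"]
    m=(im[...,2]>110)&(im[...,1]<60)&(np.hypot(W[...,0]-.61,W[...,1]+.195)<.06)
    p=W[m]; p=p[p[:,2]>.035]; c=p.mean(0); w,v=np.linalg.eigh(np.cov(p[:,:2].T)); print(n,len(p),c,np.degrees(np.arctan2(v[1,1],v[0,1])))
    m2=(im.min(-1)>150)&(np.hypot(W[...,0]-.61,W[...,1]+.195)<.09)&(abs(W[...,2]-.012)<.006) if n=="side" else m
    r=cv2.minAreaRect(W[m2][:,:2].astype(np.float32));print(r)
E
```

```text
[[-0.     0.927  0.376  0.216]
 [ 0.001  0.376 -0.927 -0.532]
 [-1.     0.    -0.001  0.231]
 [ 0.     0.     0.     1.   ]]
[[ 0.001  0.307 -0.952 -0.143]
 [ 0.001  0.952  0.307  0.078]
 [ 1.    -0.001  0.    -0.   ]
 [ 0.     0.     0.     1.   ]]
scene 39 [ 0.61965941 -0.20215789  0.04461866] -146.12646914234227
((0.620786190032959, -0.2026863545179367), (0.036002013832330704, 0.027880094945430756), 2.8992483615875244)
side 19 [ 0.61297414 -0.19711446  0.04170815] -146.7160009649485
((0.6110281348228455, -0.1984167993068695), (0.1487789750099182, 0.14876823127269745), 59.46170425415039)
```

```bash
python3 - <<'E'
from h import *
a=np.radians(-57); plan(np.array([.616,-.2,.16]),frame([0,0,-1],[np.cos(a),np.sin(a),0]),10)
E
```

```text
dist 0.5247 ang deg 10.9
[0.059, 0.413, -0.131] [-0.0121, -0.0001, -0.0]
[0.059, 0.415, -0.123] [-0.0121, -0.0001, -0.0]
[0.059, 0.418, -0.116] [-0.0121, -0.0001, -0.0]
[0.059, 0.42, -0.108] [-0.0121, -0.0001, -0.0]
[0.059, 0.422, -0.1] [-0.0121, -0.0001, -0.0]
[0.059, 0.423, -0.092] [-0.0121, -0.0001, -0.0]
[0.059, 0.425, -0.083] [-0.0121, -0.0001, -0.0]
[0.059, 0.427, -0.075] [-0.0121, -0.0001, -0.0]
[0.059, 0.428, -0.067] [-0.0121, -0.0001, -0.0]
[0.059, 0.429, -0.059] [-0.0121, -0.0001, -0.0]
```

Request:
arm_command:
  series:
    - {"dp":[0.06,0.41,-0.13],"angular":[-0.012,0,0],"gripper":85}
    - {"dp":[0.06,0.415,-0.12],"angular":[-0.012,0,0],"gripper":85}
    - {"dp":[0.06,0.42,-0.115],"angular":[-0.012,0,0],"gripper":85}
    - {"dp":[0.06,0.42,-0.11],"angular":[-0.012,0,0],"gripper":85}
    - {"dp":[0.06,0.42,-0.1],"angular":[-0.012,0,0],"gripper":85}
    - {"dp":[0.06,0.42,-0.09],"angular":[-0.012,0,0],"gripper":85}
    - {"dp":[0.06,0.425,-0.08],"angular":[-0.012,0,0],"gripper":85}
    - {"dp":[0.06,0.425,-0.075],"angular":[-0.012,0,0],"gripper":85}

```text
clock: 1.2
position: [0.5429, -0.2642, 0.1702]
ee_rot: [0.614, 0.35, 0.614, -0.351]
contact_force: [1.0, -0.2, -0.1]
width: 0.0849
```

```bash
python3 - <<'E'
from h import *
print(np.round(toolT()[:3,3],3))
a=np.radians(-57); plan(np.array([.616,-.2,.16]),frame([0,0,-1],[np.cos(a),np.sin(a),0]),4)
E
```

```text
[ 0.543 -0.264  0.17 ]
dist 0.0979 ang deg 2.45
[0.021, 0.199, -0.038] [-0.0068, 0.0002, 0.0002]
[0.021, 0.2, -0.036] [-0.0068, 0.0002, 0.0002]
[0.021, 0.2, -0.034] [-0.0068, 0.0002, 0.0002]
[0.021, 0.2, -0.031] [-0.0068, 0.0002, 0.0002]
```

Request:
arm_command:
  series:
    - {"dp":[0.02,0.2,-0.038],"angular":[-0.007,0,0],"gripper":85}
    - {"dp":[0.02,0.2,-0.036],"angular":[-0.007,0,0],"gripper":85}
    - {"dp":[0.02,0.2,-0.034],"angular":[-0.007,0,0],"gripper":85}
    - {"dp":[0.02,0.2,-0.03],"angular":[-0.007,0,0],"gripper":85}
    - {"dp":[0.01,0.05,0],"angular":[0,0,0],"gripper":85}
    - {"dp":[0,0,0],"angular":[0,0,0],"gripper":85}
    - {"dp":[0,0,0],"angular":[0,0,0],"gripper":85}
    - {"dp":[0,0,0],"angular":[0,0,0],"gripper":85}

```text
clock: 2.2
position: [0.6243, -0.1914, 0.1563]
ee_rot: [0.621, 0.334, 0.624, -0.336]
contact_force: [-0.2, -0.2, 1.4]
width: 0.0847
```

```bash
python3 - <<'E'
from h import *
d,C=grab("wrist"); np.savez("/tmp/w1.npz",W=cloud(d,C),img=d["image"],C=C,K=d["mtx"]); cv2.imwrite("pics/w1.png",d["image"])
W=cloud(d,C);im=d["image"].astype(int);print(np.round(toolT(),3))
near=np.hypot(W[...,0]-.616,W[...,1]+.2)<.1
red=(im[...,2]>100)&(im[...,1]<60)&(im[...,0]<60)&near&(W[...,2]>.042)
p=W[red];r=cv2.minAreaRect(p[:,:2].astype(np.float32));print("top",len(p),p.mean(0),np.median(p[:,2]),r)
pl=near&(abs(W[...,2]-.0125)<.004);pp=W[pl]
r=cv2.minAreaRect(pp[:,:2].astype(np.float32));print("plate",len(pp),np.median(pp[:,2]),r)
E
```

```text
[[-0.005  0.835  0.551  0.624]
 [-0.001  0.551 -0.835 -0.191]
 [-1.    -0.004 -0.002  0.156]
 [ 0.     0.     0.     1.   ]]
top 669 [ 0.61724633 -0.20188726  0.04677733] 0.045718445370375005 ((0.6114491820335388, -0.1948113590478897), (0.04484017193317413, 0.03347376361489296), 29.73856544494629)
plate 9586 0.011998274117186292 ((0.6158063411712646, -0.20310375094413757), (0.12010742723941803, 0.09027224034070969), 28.18455696105957)
```

View pics/w1.png

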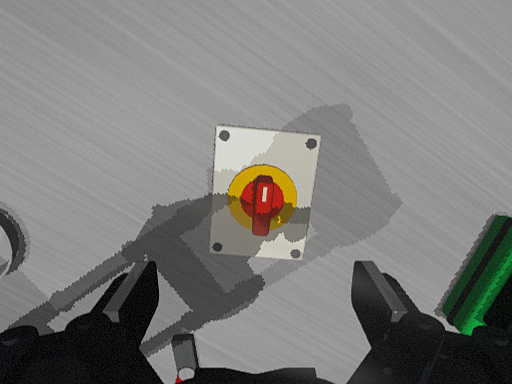

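```bash
python3 - <<'E'
from h import *
a=np.radians(28.2-90); F=frame([0,0,-1],[np.cos(a),np.sin(a),0])
plan(np.array([.6158,-.2031,.07]),F,3)
W=np.load("/tmp/w1.npz")["W"];print(W[350,185],W[375,180])
E
```

```text
dist 0.0875 ang deg 5.23
[0.24, -0.036, 0.015] [0.0193, -0.0004, 0.0009]
[0.24, -0.036, 0.016] [0.0193, -0.0004, 0.0009]
[0.24, -0.036, 0.017] [0.0193, -0.0004, 0.0009]
[ 0.43335674 -0.22943071  0.01404682] [ 0.40244189 -0.24115704  0.01482058]
```

Request:
arm_command:
  series:
    - {"dp":[0.24,-0.036,0.015],"angular":[0.02,0,0.001],"gripper":85}
    - {"dp":[0.24,-0.036,0.016],"angular":[0.02,0,0.001],"gripper":85}
    - {"dp":[0.24,-0.036,0.017],"angular":[0.02,0,0.001],"gripper":85}
    - {"dp":[0,0,0],"angular":[0,0,0],"gripper":85}
    - {"dp":[0,0,0],"angular":[0,0,0],"gripper":85}
    - {"dp":[0,0,0],"angular":[0,0,0],"gripper":85}
    - {"dp":[0,0,0],"angular":[0,0,0],"gripper":85}
    - {"dp":[0,0,0],"angular":[0,0,0],"gripper":85}

```text
clock: 3.25
position: [0.6184, -0.2067, 0.0746]
ee_rot: [0.609, 0.366, 0.602, -0.365]
contact_force: [0.2, -0.4, -0.7]
width: 0.0849
```

```bash
python3 - <<'E'
from h import *
a=np.radians(28.2-90); F=frame([0,0,-1],[np.cos(a),np.sin(a),0]);print(toolT()[:3,3])
plan(np.array([.6158,-.2031,.02]),F,3)
d,C=grab("wrist");W=cloud(d,C)
near=np.hypot(W[...,0]-.616,W[...,1]+.2)<.1
pp=W[near&(abs(W[...,2]-.0125)<.004)]
r=cv2.minAreaRect(pp[:,:2].astype(np.float32));print("plate",len(pp),np.median(pp[:,2]),r)
E
```

```text
[ 0.61842977 -0.20672224  0.07456303]
dist 0.0547 ang deg 0.74
[0.151, -0.003, -0.013] [-0.0016, 0.0016, -0.0016]
[0.151, -0.002, -0.013] [-0.0016, 0.0016, -0.0016]
[0.152, -0.002, -0.013] [-0.0016, 0.0016, -0.0016]
plate 17532 0.012006702629812627 ((0.6157110333442688, -0.20325437188148499), (0.1202857494354248, 0.09025120735168457), 28.24488067626953)
```

Request:
arm_command:
  series:
    - {"dp":[0.151,-0.003,-0.013],"angular":[-0.002,0.002,-0.002],"gripper":85}
    - {"dp":[0.151,-0.003,-0.013],"angular":[-0.002,0.002,-0.002],"gripper":85}
    - {"dp":[0.151,-0.003,-0.013],"angular":[-0.002,0.002,-0.002],"gripper":85}
    - {"dp":[0,0,0],"angular":[0,0,0],"gripper":85}
    - {"dp":[0,0,0],"angular":[0,0,0],"gripper":85}
    - {"dp":[0,0,0],"angular":[0,0,0],"gripper":85}
    - {"dp":[0,0,0],"angular":[0,0,0],"gripper":85}
    - {"dp":[0,0,0],"angular":[0,0,0],"gripper":85}

```text
clock: 4.3
position: [0.6153, -0.2027, 0.0158]
ee_rot: [0.606, 0.362, 0.609, -0.363]
contact_force: [-0.1, -0.4, -0.6]
width: 0.0849
```

```bash
python3 - <<'E'
from h import *
a=np.radians(28.2-90); F=frame([0,0,-1],[np.cos(a),np.sin(a),0]);print(toolT()[:3,3])
plan(np.array([.6158,-.2031,.02]),F,1)
E
```

```text
[ 0.61526337 -0.20274444  0.0158295 ]
dist 0.0042 ang deg 0.31
[-0.035, 0.002, 0.005] [0.0018, -0.0021, 0.002]
```

Slightly low, so I'll raise 4.5 mm and then close with 60 N.

Request:
arm_command:
  series:
    - {"dp":[-0.037,0.002,0.005],"angular":[0.002,-0.002,0.002],"gripper":85}
    - {"dp":[0,0,0],"angular":[0,0,0],"gripper":60}
    - {"dp":[0,0,0],"angular":[0,0,0],"gripper":30}
    - {"dp":[0,0,0],"angular":[0,0,0],"gripper":5}
    - {"dp":[0,0,0],"angular":[0,0,0],"gripper":5}
    - {"dp":[0,0,0],"angular":[0,0,0],"gripper":5}
    - {"dp":[0,0,0],"angular":[0,0,0],"gripper":5}
    - {"dp":[0,0,0],"angular":[0,0,0],"gripper":5}
  grip_force: 60

```text
clock: 5.3
position: [0.6163, -0.2035, 0.0216]
ee_rot: [0.607, 0.363, 0.606, -0.363]
contact_force: [-0.5, 0.6, 0.2]
width: 0.0129
```

Request:
arm_command:
  series:
    - {"dp":[-0.1,0,0],"angular":[0,0,0],"gripper":5}
    - {"dp":[-0.2,0,0],"angular":[0,0,0],"gripper":5}
    - {"dp":[-0.3,0,0],"angular":[0,0,0],"gripper":5}
    - {"dp":[-0.4,0,0],"angular":[0,0,0],"gripper":5}
    - {"dp":[-0.4,0,0],"angular":[0,0,0],"gripper":5}
    - {"dp":[-0.3,0,0],"angular":[0,0,0],"gripper":5}
    - {"dp":[-0.2,0,0],"angular":[0,0,0],"gripper":5}
    - {"dp":[0,0,0],"angular":[0,0,0],"gripper":5}

```text
clock: 6.3
position: [0.6142, -0.2024, 0.2582]
ee_rot: [0.606, 0.363, 0.607, -0.363]
contact_force: [-0.2, 0.3, -2.0]
width: 0.0129
```

```bash
python3 - <<'E'
from h import *
s=get_state();print(s["position"],s["width"],s["contact_force"])
rng=np.random.default_rng(0)
for n in("scene","side"):
    D=np.load(f"/tmp/{n}.npz");W=D["W"].reshape(-1,3);I=D["img"].reshape(-1,3).astype(int)
    p=W[(np.hypot(W[:,0]-.6,W[:,1]-.17)<.12)&(W[:,2]>.105)]
    best=0
    for _ in range(5000):
        a,b,c=p[rng.choice(len(p),3,False)];nn=np.cross(b-a,c-a);L=np.linalg.norm(nn)
        if L<1e-6: continue
        nn/=L; nn*=np.sign(nn[2]) or 1; t=np.degrees(np.arccos(nn[2]))
        if not 8<t<35: continue
        k=(abs((p-a)@nn)<.002)
        if k.sum()>best: best=k.sum();K=k
    q=p[K];c=q.mean(0);nn=np.linalg.svd(q-c)[2][2];nn*=np.sign(nn[2])
    ex=np.array([-nn[0],-nn[1],0]);ex-=nn*(ex@nn);ex/=np.linalg.norm(ex);ey=np.cross(nn,ex)
    uv=((q-c)@np.stack([ex,ey],1)).astype(np.float32);r=cv2.minAreaRect(uv)
    print(n,len(p),best,"tilt",np.degrees(np.arccos(nn[2])),"az",np.degrees(np.arctan2(-nn[1],-nn[0])),"ctr",c+ex*r[0][0]+ey*r[0][1],r[1],r[2])
E
```

```text
[ 0.61417522 -0.20236895  0.25817351] 0.012919952190856003 [-0.18543732  0.32296155 -2.04300232]
scene 1025 138 tilt 25.596767118318137 az -6.370569463137814 ctr [0.60683856 0.16347961 0.1250104 ] (0.1336851418018341, 0.0948234349489212) 80.04573059082031
side 1041 201 tilt 23.691666529646344 az -24.3548751634875 ctr [0.60107047 0.16846091 0.1226352 ] (0.0943887010216713, 0.13544639945030212) 0.15637414157390594
```

```bash
cat >> h.py <<'E'
def podaxes(th,az,deg=True):
    if deg: th,az=np.radians([th,az])
    z=np.array([-np.sin(th)*np.cos(az),-np.sin(th)*np.sin(az),np.cos(th)]); x=np.array([np.cos(th)*np.cos(az),np.cos(th)*np.sin(az),np.sin(th)])
    return x,np.cross(z,x),z
E
python3 - <<'E'
from h import *
x,y,z=podaxes(24,-15); plan(np.array([.601,.168,.145])+.26*z-.1*x,frame(-z,-y),11)
E
```

```text
dist 0.4754 ang deg 49.17
[-0.063, 0.015, -0.354] [0.0429, -0.0092, 0.0232]
[-0.068, -0.007, -0.354] [0.0429, -0.0092, 0.0232]
[-0.073, -0.028, -0.351] [0.0429, -0.0092, 0.0232]
[-0.08, -0.049, -0.348] [0.0429, -0.0092, 0.0232]
[-0.087, -0.069, -0.343] [0.0429, -0.0092, 0.0232]
[-0.095, -0.089, -0.336] [0.0429, -0.0092, 0.0232]
[-0.103, -0.107, -0.328] [0.0429, -0.0092, 0.0232]
[-0.112, -0.125, -0.318] [0.0429, -0.0092, 0.0232]
[-0.122, -0.142, -0.308] [0.0429, -0.0092, 0.0232]
[-0.131, -0.158, -0.296] [0.0429, -0.0092, 0.0232]
[-0.142, -0.173, -0.283] [0.0429, -0.0092, 0.0232]
```

Request:
arm_command:
  series:
    - {"dp":[-0.06,0.015,-0.354],"angular":[0.043,-0.009,0.023],"gripper":5}
    - {"dp":[-0.07,-0.007,-0.354],"angular":[0.043,-0.009,0.023],"gripper":5}
    - {"dp":[-0.07,-0.028,-0.35],"angular":[0.043,-0.009,0.023],"gripper":5}
    - {"dp":[-0.08,-0.05,-0.35],"angular":[0.043,-0.009,0.023],"gripper":5}
    - {"dp":[-0.09,-0.07,-0.34],"angular":[0.043,-0.009,0.023],"gripper":5}
    - {"dp":[-0.095,-0.09,-0.335],"angular":[0.043,-0.009,0.023],"gripper":5}
    - {"dp":[-0.1,-0.107,-0.33],"angular":[0.043,-0.009,0.023],"gripper":5}
    - {"dp":[-0.11,-0.125,-0.32],"angular":[0.043,-0.009,0.023],"gripper":5}

```text
clock: 7.3
position: [0.4579, 0.1118, 0.3067]
ee_rot: [0.554, 0.577, 0.395, -0.452]
contact_force: [0.3, 0.6, -2.1]
width: 0.0131
```

```bash
python3 - <<'E'
from h import *
x,y,z=podaxes(24,-15); plan(np.array([.601,.168,.145])+.26*z-.1*x,frame(-z,-y),5)
E
```

```text
dist 0.1224 ang deg 12.73
[-0.086, -0.072, -0.17] [0.0224, -0.0052, 0.0165]
[-0.09, -0.076, -0.167] [0.0224, -0.0052, 0.0165]
[-0.093, -0.079, -0.163] [0.0224, -0.0052, 0.0165]
[-0.096, -0.082, -0.16] [0.0224, -0.0052, 0.0165]
[-0.1, -0.085, -0.156] [0.0224, -0.0052, 0.0165]
```

Request:
arm_command:
  series:
    - {"dp":[-0.086,-0.072,-0.17],"angular":[0.022,-0.005,0.016],"gripper":5}
    - {"dp":[-0.09,-0.076,-0.167],"angular":[0.022,-0.005,0.016],"gripper":5}
    - {"dp":[-0.093,-0.079,-0.163],"angular":[0.022,-0.005,0.016],"gripper":5}
    - {"dp":[-0.096,-0.082,-0.16],"angular":[0.022,-0.005,0.016],"gripper":5}
    - {"dp":[-0.1,-0.085,-0.156],"angular":[0.022,-0.005,0.016],"gripper":5}
    - {"dp":[0,0,0],"angular":[0,0,0],"gripper":5}
    - {"dp":[0,0,0],"angular":[0,0,0],"gripper":5}
    - {"dp":[0,0,0],"angular":[0,0,0],"gripper":5}

```text
clock: 8.3
position: [0.3983, 0.2211, 0.3304]
ee_rot: [0.537, 0.631, 0.31, -0.467]
contact_force: [-0.8, -0.6, -2.1]
width: 0.0127
```

```bash
python3 - <<'E'
from h import *
d,C=grab("wrist"); np.savez("/tmp/w2.npz",W=cloud(d,C),img=d["image"],C=C,K=d["mtx"],D=d["depth"],T=toolT()); cv2.imwrite("pics/w2.png",d["image"])
print(np.round(toolT(),3))
E
```

```text
[[ 0.372  0.892 -0.256  0.398]
 [-0.11  -0.232 -0.967  0.221]
 [-0.922  0.387  0.012  0.33 ]
 [ 0.     0.     0.     1.   ]]
```

View pics/w2.png

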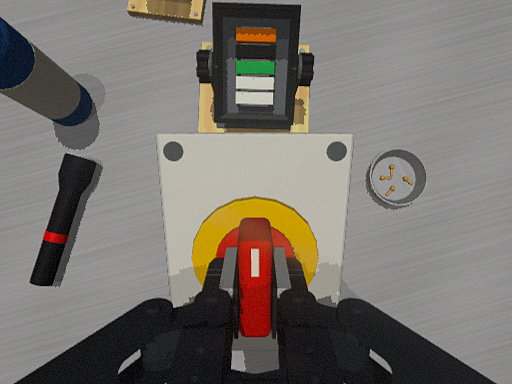

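The picture shows the whole mouth of the pod at (213–300, 3–130) above the held cover plate at (158–352, 133–305), with the handle between the pads. I'll fit the rim plane and rectangle, and the held plate in the same image, so the camera's calibration error cancels.

```bash
cat > fit.py <<'E'
from h import *
def plane(p,tol=.0015,n=4000,ok=lambda nn:True):
    rng=np.random.default_rng(0);best=0
    for _ in range(n):
        a,b,c=p[rng.choice(len(p),3,False)];nn=np.cross(b-a,c-a);L=np.linalg.norm(nn)
        if L<1e-5: continue
        nn=nn/L
        if nn[2]<0: nn=-nn
        if not ok(nn): continue
        k=abs((p-a)@nn)<tol
        if k.sum()>best: best=k.sum();K=k
    for _ in range(3):
        q=p[K];c=q.mean(0);nn=np.linalg.svd(q-c,full_matrices=False)[2][2];nn*=np.sign(nn[2]);K=abs((p-c)@nn)<tol
    return c,nn,K
def rect(q,c,nn,ref):
    ex=ref-nn*(ref@nn);ex/=np.linalg.norm(ex);ey=np.cross(nn,ex)
    uv=np.stack([(q-c)@ex,(q-c)@ey],1).astype(np.float32)
    (cx,cy),(w,h),a=cv2.minAreaRect(uv)
    if a>45: a-=90;w,h=h,w
    a=np.radians(a); X=ex*np.cos(a)+ey*np.sin(a)
    return c+ex*cx+ey*cy,X,(w,h)
E
python3 - <<'E'
from fit import *
D=np.load("/tmp/w2.npz");W=D["W"];T=D["T"]
def run(tag,m,ref,tol=.0015):
    p=W[m];p=p[np.isfinite(p[:,0])];c,nn,K=plane(p,tol);ctr,X,s=rect(p[K],c,nn,ref)
    print(tag,len(p),K.sum(),"rms",np.std((p[K]-c)@nn),"ctr",np.round(ctr,4),"n",np.round(nn,4),"tilt",np.degrees(np.arccos(nn[2])),"X",np.round(X,4),"size",np.round(s,4))
    return ctr,nn,X
v,u=np.mgrid[:384,:512]
pm=(u>205)&(u<310)&(v<133)&(W[...,2]>.105)
ref=T[:3,1]
for tol in(.001,.002):
    a=run("pod",pm,ref,tol)
cm=(u>150)&(u<360)&(v>128)&(v<300)
Wt=(W-T[:3,3])@T[:3,:3]
cm&=(Wt[...,0]>-.03)&(Wt[...,0]<.03)
b=run("plate",cm,ref,.001)
# in tool frame
print("plate n tool",T[:3,:3].T@b[1],"X tool",T[:3,:3].T@b[2],"ctr tool",T[:3,:3].T@(b[0]-T[:3,3]))
z=a[1];ax=np.array([-z[0],-z[1],0]);ax/=np.linalg.norm(ax);print("slope az",np.degrees(np.arctan2(ax[1],ax[0])),"X az",np.degrees(np.arctan2(a[2][1],a[2][0])))
for k in range(200,316,12):print([int(1000*W[r,k,2]) if np.isfinite(W[r,k,2]) else -1 for r in range(0,136,8)])
E
```

```text
pod 7463 1821 rms 0.0005325806324332921 ctr [0.601  0.1659 0.1235] n [-0.4064  0.1267  0.9049] tilt 25.192122810949808 X [ 0.8649 -0.2662  0.4257] size [0.0903 0.1071]
pod 7463 2372 rms 0.0008193612512125037 ctr [0.5989 0.1606 0.1232] n [-0.4083  0.1157  0.9055] tilt 25.108863930144107 X [ 0.869  -0.2546  0.4243] size [0.0911 0.1191]
plate 29358 17281 rms 0.00048410480047811767 ctr [0.4163 0.2164 0.3282] n [-0.3707  0.1084  0.9224] tilt 22.719349963996084 X [ 0.8931 -0.2309  0.3861] size [0.0871 0.0892]
plate n tool [-0.99999795  0.00146248  0.00140056] X tool [ 0.00146105  0.99999841 -0.00102202] ctr tool [ 0.00916704  0.01620874 -0.00021205]
slope az -15.827546338922978 X az -16.32851406378127
[12, 11, 13, 0, 0, 0, 0, 130, 126, 123, 106, 18, 19, 17, 17, 18, 18]
[0, 167, 162, 162, 0, 0, 17, 125, 126, 120, 105, 85, 16, 19, 17, 18, 18]
[0, 164, 115, 109, 105, 102, 97, 94, 90, 86, 82, 79, 74, 70, 67, 120, 17]
[0, 165, 118, 109, 135, 131, 127, 123, 120, 115, 113, 108, 105, 71, 67, 120, 19]
[0, 166, 120, 110, 134, 128, 126, 124, 120, 117, 113, 107, 105, 76, 65, 120, 16]
[0, 167, 123, 109, 135, 131, 127, 124, 120, 116, 114, 108, 104, 77, 65, 121, 18]
[0, 168, 126, 109, 134, 131, 127, 125, 119, 115, 112, 108, 105, 70, 66, 120, 21]
[0, 168, 128, 109, 106, 103, 98, 94, 91, 87, 81, 79, 75, 69, 65, 119, 22]
[0, 167, 166, 160, 159, 155, 152, 148, 146, 141, 112, 91, 17, 17, 16, 18, 16]
[0, 0, 0, -1, 0, 1, 16, 131, 125, 124, 112, 17, 16, 18, 17, 18, 17]
```

```bash
cat >> fit.py <<'E'
def pod(W,pm,ref,inner_c,inner_n,lo=.012,hi=.032,tol=.0015,verbose=True):
    h=(W-inner_c)@inner_n
    p=W[pm&(h>lo)&(h<hi)];p=p[np.isfinite(p[:,0])]
    c,nn,K=plane(p,tol,ok=lambda n:n@inner_n>.97)
    # keep only near to remove edge flyers
    ctr,X,s=rect(p[K],c,nn,ref);Y=np.cross(nn,X)
    q=p[K]-ctr
    for r in (X,Y): 
        t=np.sort(q@r); print("  extents",np.round(t[[0,3,10,-11,-4,-1]],4))
    print("pod",len(p),K.sum(),"rms",np.std((p[K]-c)@nn),"ctr",np.round(ctr,4),"n",np.round(nn,4),"tilt",np.degrees(np.arccos(nn[2])),"az",np.degrees(np.arctan2(-nn[1],-nn[0])),"X",np.round(X,4),"Xaz",np.degrees(np.arctan2(X[1],X[0])),"size",np.round(s,4))
    return ctr,nn,X,p[K]
E
python3 - <<'E'
from fit import *
D=np.load("/tmp/w2.npz");W=D["W"];T=D["T"]
v,u=np.mgrid[:384,:512]
pm=(u>205)&(u<310)&(v<133)
ic=np.array([.6,.163,.1233]);inn=np.array([-.407,.121,.905])
for tol in (.0012,.002): pod(W,pm,T[:3,1],ic,inn,tol=tol)
for n in("scene","side"):
    d=np.load(f"/tmp/{n}.npz");w=d["W"];print(n);pod(w,np.hypot(w[...,0]-.6,w[...,1]-.165)<.1,T[:3,1],ic,inn,tol=.003)
E
```

```text
extents [-0.0601 -0.0601 -0.06    0.0598  0.0599  0.0601]
  extents [-0.045  -0.0449 -0.0449  0.0449  0.045   0.045 ]
pod 2519 1658 rms 0.0005916255255940084 ctr [0.5804 0.1707 0.1444] n [-0.4095  0.119   0.9045] tilt 25.243523132851383 az -16.202792613213703 X [ 0.8685 -0.2525  0.4265] Xaz -16.21144996687129 size [0.1201 0.09  ]
  extents [-0.0601 -0.0601 -0.06    0.0598  0.0599  0.0601]
  extents [-0.0451 -0.0449 -0.0449  0.0449  0.045   0.0451]
pod 2519 1925 rms 0.0007960204828725787 ctr [0.5804 0.1707 0.1444] n [-0.4098  0.1191  0.9043] tilt 25.264421723485512 az -16.201883393672674 X [ 0.8684 -0.2526  0.4268] Xaz -16.21907858127144 size [0.1201 0.0902]
scene
  extents [-0.063  -0.0603 -0.0588  0.0596  0.0614  0.063 ]
  extents [-0.0454 -0.0449 -0.0437  0.0433  0.0447  0.0454]
pod 349 155 rms 0.0014860789771223844 ctr [0.5842 0.1713 0.1435] n [-0.4169  0.1277  0.8999] tilt 25.849259077515306 az -17.037719679768944 X [ 0.8632 -0.2546  0.436 ] Xaz -16.434198661838508 size [0.1259 0.0907]
side
  extents [-0.0597 -0.0594 -0.0587  0.0584  0.0591  0.0597]
  extents [-0.046  -0.0457 -0.0446  0.0444  0.045   0.046 ]
pod 357 165 rms 0.001584166475760765 ctr [0.5812 0.1734 0.1436] n [-0.3995  0.1314  0.9073] tilt 24.8717611747617 az -18.211020881638476 X [ 0.8705 -0.2559  0.4204] Xaz -16.380668429609866 size [0.1194 0.0921]
```

```bash
cat > goal.py <<'E'
from h import *
M=np.array([.5804,.1707,.1444]);n=np.array([-.4096,.119,.9044]);n/=np.linalg.norm(n);X=np.array([.8685,-.2525,.4266]);X-=n*(n@X);X/=np.linalg.norm(X);Y=np.cross(n,X)
F=frame(-n,-Y); OFF=np.array([.0154,.0006,-.0002])  # seat in tool frame
def tgt(h,dx=0,dy=0): return M+n*h+X*dx+Y*dy-F.apply(OFF)
def where(off=OFF):
    T=toolT();s=T[:3,:3]@off+T[:3,3]-M;e=(F.inv()*R.from_matrix(T[:3,:3])).as_rotvec()
    f=get_state()["contact_force"]
    print("seat in mouth xyz mm",np.round(1e3*np.array([s@X,s@Y,s@n]),2),"ang err deg (tool xyz)",np.round(np.degrees(e),2),"force XYn",np.round([f@X,f@Y,f@n],2),"mom",np.round(get_state()["moment"],2),"w",get_state()["width"],"t",get_state()["clock"])
E
python3 - <<'E'
from goal import *
where();plan(tgt(.05),F,6)
E
```

```text
seat in mouth xyz mm [-91.54  -2.36 233.34] ang err deg (tool xyz) [-1.53 -0.09 -2.45] force XYn [-1.15  0.28 -1.42] mom [ 0.12  0.33 -0.05] w 0.01300711993894908 t 8.35
dist 0.2046 ang deg 2.88
[0.249, 0.137, -0.0] [0.0028, 0.0002, 0.0045]
[0.25, 0.135, -0.001] [0.0028, 0.0002, 0.0045]
[0.251, 0.133, -0.001] [0.0028, 0.0002, 0.0045]
[0.252, 0.132, -0.002] [0.0028, 0.0002, 0.0045]
[0.253, 0.13, -0.002] [0.0028, 0.0002, 0.0045]
[0.254, 0.128, -0.003] [0.0028, 0.0002, 0.0045]
```

Request:
arm_command:
  series:
    - {"dp":[0.249,0.137,0],"angular":[0.003,0,0.0045],"gripper":5}
    - {"dp":[0.25,0.135,0],"angular":[0.003,0,0.0045],"gripper":5}
    - {"dp":[0.25,0.133,0],"angular":[0.003,0,0.0045],"gripper":5}
    - {"dp":[0.25,0.132,0],"angular":[0.003,0,0.0045],"gripper":5}
    - {"dp":[0.25,0.13,0],"angular":[0.003,0,0.0045],"gripper":5}
    - {"dp":[0.2,0.1,0],"angular":[0.003,0,0.0045],"gripper":5}
    - {"dp":[0,0,0],"angular":[0,0,0],"gripper":5}
    - {"dp":[0,0,0],"angular":[0,0,0],"gripper":5}

```text
clock: 9.35
position: [0.5538, 0.17, 0.2049]
ee_rot: [0.535, 0.646, 0.286, -0.463]
contact_force: [-0.1, -0.4, -1.0]
width: 0.0129
```

```bash
python3 - <<'E'
from goal import *
where();plan(tgt(.025),F,3)
E
```

```text
seat in mouth xyz mm [ 3.51 -8.02 50.1 ] ang err deg (tool xyz) [ 0.69 -0.36  0.02] force XYn [-0.46 -0.39 -0.9 ] mom [0.12 0.27 0.02] w 0.012862985245469201 t 9.35
dist 0.0266 ang deg 0.78
[0.07, -0.01, -0.022] [-0.0026, 0.0013, -0.0001]
[0.07, -0.01, -0.022] [-0.0026, 0.0013, -0.0001]
[0.07, -0.01, -0.022] [-0.0026, 0.0013, -0.0001]
```

Request:
arm_command:
  series:
    - {"dp":[0.07,-0.01,-0.022],"angular":[-0.0026,0.0013,0],"gripper":5}
    - {"dp":[0.07,-0.01,-0.022],"angular":[-0.0026,0.0013,0],"gripper":5}
    - {"dp":[0.06,-0.01,-0.022],"angular":[-0.0026,0.0013,0],"gripper":5}
    - {"dp":[0,0,0],"angular":[0,0,0],"gripper":5}
    - {"dp":[0,0,0],"angular":[0,0,0],"gripper":5}
    - {"dp":[0,0,0],"angular":[0,0,0],"gripper":5}
    - {"dp":[0,0,0],"angular":[0,0,0],"gripper":5}
    - {"dp":[0,0,0],"angular":[0,0,0],"gripper":5}

```text
clock: 10.35
position: [0.5629, 0.1771, 0.1825]
ee_rot: [0.539, 0.645, 0.291, -0.457]
contact_force: [-0.2, -0.2, -1.6]
width: 0.013
```

```bash
python3 - <<'E'
from fit import *
from goal import *
where();plan(tgt(.010),F,3)
# held plate check with wrist
T=toolT();d,C=grab("wrist");W=cloud(d,C);Wt=(W-T[:3,3])@T[:3,:3]
m=(abs(Wt[...,0]-.0095)<.006)&(abs(Wt[...,1])<.08)&(abs(Wt[...,2])<.06)
p=W[m];c,nn,K=plane(p,.001);q=(p[K]-T[:3,3])@T[:3,:3]
print("plate normal in tool",T[:3,:3].T@nn,"x",np.median(q[:,0]),"y max",np.percentile(q[:,1],[99.5,100]),"z",np.percentile(q[:,2],[0,.5,99.5,100]))
e=[]
for k in("scene","side"):
    d,C=grab(k);w=np.linalg.inv(C);P=w[:3,:3]@M+w[:3,3];K=np.array(d["mtx"]);u=int(K[0,2]-K[0,0]*P[0]/P[2]);v=int(K[1,2]+K[1,1]*P[1]/P[2])
    e.append(cv2.resize(d["image"][v-45:v+45,u-45:u+45],(390,390),interpolation=2))
cv2.imwrite("pics/st1.png",np.hstack(e))
E
```

```text
seat in mouth xyz mm [ 0.08  1.46 27.05] ang err deg (tool xyz) [-0.1   0.17  0.19] force XYn [-0.8 -0.2 -1.4] mom [ 0.1   0.38 -0.02] w 0.012954016187479557 t 10.35
dist 0.0171 ang deg 0.27
[0.047, -0.0, 0.004] [0.0004, -0.0006, -0.0007]
[0.047, -0.0, 0.004] [0.0004, -0.0006, -0.0007]
[0.047, -0.0, 0.004] [0.0004, -0.0006, -0.0007]
plate normal in tool [-9.99997476e-01  2.09924308e-03  8.00417765e-04] x 0.009224297551569192 y max [0.05899617 0.05979384] z [-0.04460783 -0.04403993  0.04405122  0.04467298]
```

View pics/st1.png

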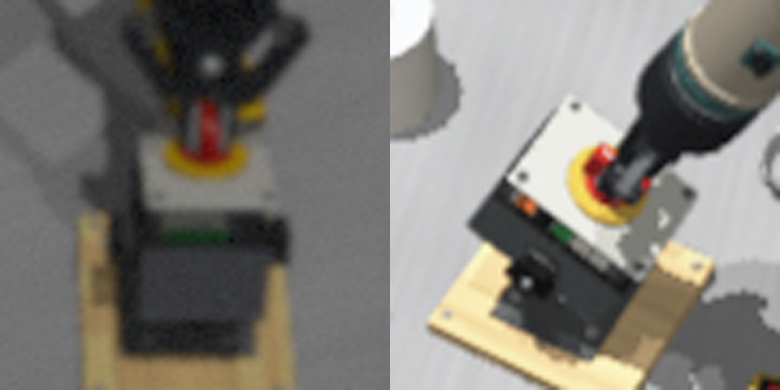

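Both crops show the cover parallel to the mouth and just above it. I'll lower it to about 9 mm.

Request:
arm_command:
  series:
    - {"dp":[0.047,0,0.004],"angular":[0,-0.0006,-0.0007],"gripper":5}
    - {"dp":[0.047,0,0.004],"angular":[0,-0.0006,-0.0007],"gripper":5}
    - {"dp":[0.042,0,0.004],"angular":[0,-0.0006,-0.0007],"gripper":5}
    - {"dp":[0,0,0],"angular":[0,0,0],"gripper":5}
    - {"dp":[0,0,0],"angular":[0,0,0],"gripper":5}
    - {"dp":[0,0,0],"angular":[0,0,0],"gripper":5}
    - {"dp":[0,0,0],"angular":[0,0,0],"gripper":5}
    - {"dp":[0,0,0],"angular":[0,0,0],"gripper":5}

```text
clock: 11.5
position: [0.5697, 0.1734, 0.1665]
ee_rot: [0.538, 0.644, 0.291, -0.459]
contact_force: [-0.6, 0.1, -2.4]
width: 0.013
```

```bash
python3 - <<'E'
from goal import *
where();plan(tgt(.002),F,5)
E
```

```text
seat in mouth xyz mm [ 0.02 -0.18  9.31] ang err deg (tool xyz) [-0.1  -0.02 -0.03] force XYn [-1.55 -0.06 -1.89] mom [ 0.07  0.33 -0.02] w 0.012991005208664216 t 11.5
dist 0.0073 ang deg 0.11
[0.012, -0.0, -0.0] [0.0002, 0.0, 0.0001]
[0.012, -0.0, -0.0] [0.0002, 0.0, 0.0001]
[0.012, -0.0, -0.0] [0.0002, 0.0, 0.0001]
[0.012, -0.0, -0.0] [0.0002, 0.0, 0.0001]
[0.012, -0.0, -0.0] [0.0002, 0.0, 0.0001]
```

Request:
arm_command:
  series:
    - {"dp":[0.012,0,0],"angular":[0,0,0],"gripper":5}
    - {"dp":[0.012,0,0],"angular":[0,0,0],"gripper":5}
    - {"dp":[0.012,0,0],"angular":[0,0,0],"gripper":5}
    - {"dp":[0.012,0,0],"angular":[0,0,0],"gripper":5}
    - {"dp":[0.012,0,0],"angular":[0,0,0],"gripper":5}
    - {"dp":[0,0,0],"angular":[0,0,0],"gripper":5}
    - {"dp":[0,0,0],"angular":[0,0,0],"gripper":5}
    - {"dp":[0,0,0],"angular":[0,0,0],"gripper":5}

```text
clock: 12.5
position: [0.5728, 0.1725, 0.1595]
ee_rot: [0.538, 0.644, 0.291, -0.459]
contact_force: [0.2, 0.2, -2.3]
width: 0.0128
```

```bash
python3 - <<'E'
from goal import *
where();plan(tgt(-.001),F,5)
E
```

```text
seat in mouth xyz mm [ 0.01 -0.16  1.62] ang err deg (tool xyz) [-0.1  -0.02 -0.03] force XYn [-0.85  0.23 -2.11] mom [ 0.06  0.32 -0.02] w 0.01279498503489656 t 12.5
dist 0.0026 ang deg 0.11
[0.004, -0.0, -0.0] [0.0002, 0.0, 0.0001]
[0.004, -0.0, -0.0] [0.0002, 0.0, 0.0001]
[0.004, -0.0, -0.0] [0.0002, 0.0, 0.0001]
[0.004, -0.0, -0.0] [0.0002, 0.0, 0.0001]
[0.004, -0.0, -0.0] [0.0002, 0.0, 0.0001]
```

The lip is inside and there's no side contact. Next comes a gentle press.

Request:
arm_command:
  series:
    - {"dp":[0.004,0,0],"angular":[0,0,0],"gripper":5}
    - {"dp":[0.004,0,0],"angular":[0,0,0],"gripper":5}
    - {"dp":[0.004,0,0],"angular":[0,0,0],"gripper":5}
    - {"dp":[0.004,0,0],"angular":[0,0,0],"gripper":5}
    - {"dp":[0.004,0,0],"angular":[0,0,0],"gripper":5}
    - {"dp":[0.003,0,0],"angular":[0,0,0],"gripper":5}
    - {"dp":[0,0,0],"angular":[0,0,0],"gripper":5}
    - {"dp":[0,0,0],"angular":[0,0,0],"gripper":5}

```text
clock: 13.5
position: [0.5738, 0.1724, 0.1578]
ee_rot: [0.538, 0.644, 0.291, -0.459]
contact_force: [-0.7, -0.1, 0.6]
width: 0.0127
```

```bash
python3 -c "
from goal import *
where()"
```

```text
seat in mouth xyz mm [ 0.19 -0.04 -0.39] ang err deg (tool xyz) [-0.09  0.01  0.01] force XYn [-0.28 -0.32  0.82] mom [ 0.01  0.42 -0.1 ] w 0.012737537733497029 t 13.5
```

Request:
arm_command:
  series:
    - {"dp":[0.003,0,0],"angular":[0,0,0],"gripper":5}
    - {"dp":[0.003,0,0],"angular":[0,0,0],"gripper":5}
    - {"dp":[0.003,0,0],"angular":[0,0,0],"gripper":5}
    - {"dp":[0.001,0,0],"angular":[0,0,0],"gripper":5}
    - {"dp":[0,0,0],"angular":[0,0,0],"gripper":5}
    - {"dp":[0,0,0],"angular":[0,0,0],"gripper":5}
    - {"dp":[0,0,0],"angular":[0,0,0],"gripper":5}
    - {"dp":[0,0,0],"angular":[0,0,0],"gripper":5}

```text
clock: 14.5
position: [0.574, 0.1722, 0.1574]
ee_rot: [0.538, 0.644, 0.291, -0.459]
contact_force: [-3.9, -0.4, 4.1]
width: 0.0127
```

```bash
python3 -c "
from goal import *
where()"
```

```text
seat in mouth xyz mm [ 0.23 -0.09 -0.9 ] ang err deg (tool xyz) [-0.07  0.01  0.02] force XYn [-1.56 -1.43  5.24] mom [-0.05  0.6  -0.09] w 0.012698609135456077 t 14.5
```

Request:
arm_command:
  series:
    - {"dp":[0.004,0,0],"angular":[0,0,0],"gripper":5}
    - {"dp":[0.004,0,0],"angular":[0,0,0],"gripper":5}
    - {"dp":[0.004,0,0],"angular":[0,0,0],"gripper":5}
    - {"dp":[0.003,0,0],"angular":[0,0,0],"gripper":5}
    - {"dp":[0.001,0,0],"angular":[0,0,0],"gripper":5}
    - {"dp":[0,0,0],"angular":[0,0,0],"gripper":5}
    - {"dp":[0,0,0],"angular":[0,0,0],"gripper":5}
    - {"dp":[0,0,0],"angular":[0,0,0],"gripper":5}

```text
clock: 15.5
position: [0.5741, 0.1722, 0.1572]
ee_rot: [0.538, 0.645, 0.291, -0.458]
contact_force: [-4.4, 0.3, 4.7]
width: 0.0128
```

```bash
python3 - <<'E'
from fit import *
from goal import *
where()
T=toolT();Q=[]
fs=[];ms=[]
for i in range(8):
    d,C=grab("wrist");s=get_state();fs.append(s["contact_force"]);ms.append(s["moment"])
    W=cloud(d,C);Wt=(W-T[:3,3])@T[:3,:3]
    m=(abs(Wt[...,0]-.0095)<.006)&(abs(Wt[...,1])<.08)&(abs(Wt[...,2])<.06)
    if i<3:
        p=W[m];c,nn,K=plane(p,.001,800);q=(p[K]-T[:3,3])@T[:3,:3]
        a=T[:3,:3].T@nn;print("plate n vs mouth n (deg)",np.degrees(np.arccos(min(1,nn@n))),"tilt along X,Y deg",np.degrees([nn@X,nn@Y]),"x",np.median(q[:,0]),"ymax",q[:,1].max())
f=np.mean(fs,0);mm=np.mean(ms,0);print("F XYn",f@X,f@Y,f@n,"std",np.std(fs,0),"M XYn",mm@X,mm@Y,mm@n,"std",np.std(ms,0));where()
np.save("/tmp/pressed.npy",[f,mm])
cv2.imwrite("pics/w3.png",d["image"])
e=[]
for k in("scene","side"):
    d,C=grab(k);w=np.linalg.inv(C);P=w[:3,:3]@M+w[:3,3];K=np.array(d["mtx"]);u=int(K[0,2]-K[0,0]*P[0]/P[2]);v=int(K[1,2]+K[1,1]*P[1]/P[2])
    e.append(cv2.resize(d["image"][v-45:v+45,u-45:u+45],(390,390),interpolation=2))
cv2.imwrite("pics/st2.png",np.hstack(e))
E
```

```text
seat in mouth xyz mm [ 0.24 -0.07 -1.08] ang err deg (tool xyz) [-0.05  0.04  0.06] force XYn [-1.9  -0.97  6.13] mom [ 0.01  0.63 -0.04] w 0.01280578914678888 t 15.5
plate n vs mouth n (deg) 0.08048305793710919 tilt along X,Y deg [0.07810379 0.01942462] x 0.009219290559100935 ymax 0.059763300861011
plate n vs mouth n (deg) 0.0815096658242003 tilt along X,Y deg [ 0.0673599  -0.04589624] x 0.00919217052179524 ymax 0.05982536922146643
plate n vs mouth n (deg) 0.08028933213327402 tilt along X,Y deg [ 0.0616328 -0.0514565] x 0.009168763876400443 ymax 0.05955169336019145
F XYn -2.0584717018557837 -0.5173299125311853 5.020425347265598 std [0.44401811 0.51227114 0.51257471] M XYn -0.15349584221717685 0.55106258806292 0.0030811769468032076 std [0.03845357 0.02628566 0.01350247]
seat in mouth xyz mm [ 0.3  -0.07 -1.05] ang err deg (tool xyz) [-0.05  0.04  0.06] force XYn [-1.24 -0.56  5.49] mom [-0.    0.56 -0.08] w 0.012995106584745798 t 15.9
```

View pics/st2.png

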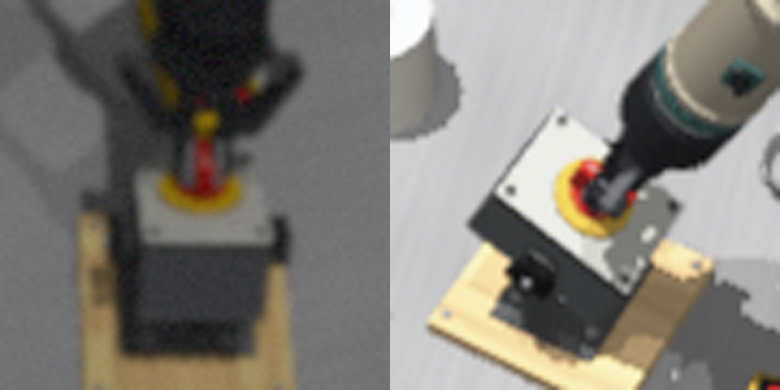

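The cover is flush, 0.08° off square to the mouth, under about 7 N. I'll add a little steady push that holds through the hand-in.

Request:
arm_command:
  series:
    - {"dp":[0.003,0,0],"angular":[0,0,0],"gripper":5}
    - {"dp":[0.004,0,0],"angular":[0,0,0],"gripper":5}
    - {"dp":[0.005,0,0],"angular":[0,0,0],"gripper":5}
    - {"dp":[0.005,0,0],"angular":[0,0,0],"gripper":5}
    - {"dp":[0.005,0,0],"angular":[0,0,0],"gripper":5}
    - {"dp":[0.005,0,0],"angular":[0,0,0],"gripper":5}
    - {"dp":[0.005,0,0],"angular":[0,0,0],"gripper":5}
    - {"dp":[0.005,0,0],"angular":[0,0,0],"gripper":5}

```text
clock: 17.0
position: [0.5745, 0.1721, 0.1566]
ee_rot: [0.538, 0.645, 0.29, -0.458]
contact_force: [-8.3, 0.8, 7.1]
width: 0.0127
```

```bash
python3 - <<'E'
from fit import *
from goal import *
where();fs=[];ms=[];T=toolT()
for i in range(8):
    d,C=grab("wrist");s=get_state();fs.append(s["contact_force"]);ms.append(s["moment"])
W=cloud(d,C);Wt=(W-T[:3,3])@T[:3,:3]
m=(abs(Wt[...,0]-.0095)<.006)&(abs(Wt[...,1])<.08)&(abs(Wt[...,2])<.06)
p=W[m];c,nn,K=plane(p,.001,800);print("tilt deg X,Y",np.degrees([nn@X,nn@Y]))
f=np.mean(fs,0);mm=np.mean(ms,0);print("F XYn",f@X,f@Y,f@n,"M XYn",mm@X,mm@Y,mm@n);where()
E
```

```text
seat in mouth xyz mm [ 0.32 -0.06 -1.75] ang err deg (tool xyz) [-0.    0.08  0.13] force XYn [-4.36 -1.5   9.93] mom [-0.02  0.85 -0.03] w 0.012658742835292445 t 17.0
tilt deg X,Y [ 0.05152699 -0.03394515]
F XYn -3.477190291490188 -0.7621243393722191 10.43438903743088 M XYn -0.2581075308158094 0.7741848466272682 0.06305169376420422
seat in mouth xyz mm [ 0.35 -0.06 -1.75] ang err deg (tool xyz) [0.   0.08 0.13] force XYn [-3.79 -1.21 10.35] mom [-0.    0.81 -0.11] w 0.012960017912510462 t 17.4
```

```bash
python3 -c "
from goal import *
print(sign_off()); where()"
```

```text
the job is handed in; nothing more can be done
None
the job is handed in; nothing more can be done
```

The cover is home on the larger pod: lip inside the opening, still gripped and held pressed. I handed the job in at about 17.4 s of the 48 s. No verdict was reported.

**Last checks before hand-in:**

| Check | Reading |
|---|---|
| Tilt of plate to mouth | about 0.06° (limit 2°) |
| Centring | +0.35 mm in x, -0.06 mm in y (limit 5 mm) |
| Seat depth | 1.75 mm into the gasket (limit 3 mm) |
| Steady press | about 12.5 N, taken as the change in wrist force from before contact (allowed 3 to 30 N) |
| Finger opening | about 13 mm, steady on the handle |

- **Gasket balance:** I had no direct reading of each half. The even tilt, and a wrist moment that roughly matches the small sideways force (about 2.6 N down the slope), point to an even load.
- **Disagreement:** the seat depth and the stated gasket stiffness would give about 14 N against 12.5 N measured. The 2 mm calibration tolerance could account for that.
- **Not re-measured:** the bystanders and the pod's position after pressing. I planned the moves to stay clear of the other items. The close-up pictures of the pod before and after contact (taken before the last bit of push) show no visible shift.

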